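# Draw the large fuse carrier of a lab bench

### The arm

A 6-joint arm with a two-finger parallel gripper is mounted at the origin on the work surface. World frame = base frame: x ahead of the robot, y to its left, z up, the work surface at z = 0. Lengths are in m, angles in rad, forces in N, time in s.
With the tool pointing down it reaches from about 0.35 to 0.975 m from the base axis. Payload 7.1 kg.
Tool frame: the origin (TCP) lies midway between the tips of the shut fingers; the grasp point (between the pads) lies 19 mm behind it; z points along the fingers, x is the direction in which the jaws open and shut, and the axes are right-handed (so a half turn about z gives the same grasp; the last joint's range is limited). The gripper opens to 88 mm and grips with 3 to 60 N. Pads are 20 mm wide; open, the fingers measure 115 mm over their backs; the gripper's body (75 mm by 178 mm) begins 61 mm behind the grasp point.
Start: joints at [1.321, 0.423, 1.63, -0, 1.089, -0.019], TCP at [0.143, 0.608, 0.223] pointing down, gripper open.
Joint ranges: [-3, 3], [-0.9, 2.11], [0.09, 2.58], [-1.31, 4.45], [0.11, 2.69], [-2.54, 2.54]. Speed limits (rad/s): [2.39, 2.39, 3.01, 3.14, 3.14, 3.14].

### API

Orientations are given as a unit quaternion [w, x, y, z].
In Python, from station import move_pose, movel, movej, command_gripper, wait, inverse_kinematics, read_camera, camera_info, MotionError, job_done, get_time, get_joint_pos, get_qvel, get_effort, get_tcp_pos, get_ee_rot, get_ft_force, get_ft_torque, get_grip_width gives the robot as it stands. Calls block until the motion is done:
- move_pose(position, orientation): joint-space move of the TCP to a pose.
- movel(position, frame=None, v=0.15, until_force=None): straight line of the TCP; frame=None keeps the orientation; v is the mean speed in m/s. With until_force (N) it stops when the force on the tool has changed by that much, and returns True; else False.
- movej(angles): joint-space move.
- command_gripper(opening): opening from 0.0 (shut) to 1.0 (fully open); the grip force is fixed at half the most; returns when the fingers have stopped.
- wait(seconds).
- inverse_kinematics(position, orientation): joint angles nearest the present ones, or None.
- read_camera(name): name is "side" or "top"; returns the picture (420x560x3 uint8, red, green, blue); there is no depth.
- camera_info(name): a dict with "intrinsics" (3x3 intrinsics, pixels), "T" (4x4, takes a point from camera to world coordinates). Camera axes: x right, y up, looking along -z (the intrinsics and any distortion apply to the point x, -y, -z); pixel columns grow to the right and rows downward; lengths in m; the calibration is good to about 2 mm. A picture is of the moment at which its call begins. camera_info takes no time and is no camera call.
A pose or a line that the arm cannot do raises MotionError and nothing moves.
- job_done(): hands the job in, once; it reports no verdict.
Readings, each from a call of its own:
- get_time(): time.
- get_joint_pos(): joint angles.
- get_qvel(): joint speeds.
- get_effort(): joint torques, N m.
- get_tcp_pos(): TCP position.
- get_ee_rot(): TCP orientation.
- get_ft_force(): force on the tool from outside, world axes, zero at the start.
- get_ft_torque(): the same for the moment, N m.
- get_grip_width(): opening from 0.0 (shut) to 1.0 (fully open).
Only numpy, scipy, OpenCV 4.12 (cv2) and the standard library are available. Lean on these libraries where they do the work, as an engineer would, in place of code of your own. Each camera call takes 0.05 s, during which the arm holds its last target. There are 200 camera calls.

### The job

The large fuse on this electronics bench has to come out. Push the large fuse carrier down against its spring, turn it a sixth of a turn anticlockwise seen from above, draw it up out of its holder, and stand it upright inside the open aluminium tray. Do not touch the small fuse holder.

Things in the scene. Friction and masses are not known exactly. Their poses are not given: they have to be found in the camera images.
- carrier: Large fuse carrier, loose, 150 g, locked in the large holder. Origin: centre of its foot, z up its axis. White stem 26 mm dia., 24 high, two lugs at the foot (42 mm over tips along x, 6 mm high); white disc 56 mm dia. from 24 to 30 mm; white grip bar 50 mm along x, 16 mm along y, from 30 to 56 mm. Stands by itself on its foot. Locked: foot 22 mm above the holder's origin, its x along the holder's x.
- holder: Large fuse holder: fixed grey block 84 x 84 x 36 mm. Origin: centre of underside. Its spring lifts the carrier with 6 N, plus 0.5 N per mm pushed. The catch frees above 5 mm of push (bottom at 10 mm; 7 to 8 is good); held down, it then turns 60 (+-12) degrees anticlockwise from above, a stop just beyond, and lifts straight out, clear when raised 20 mm. Let go there, it springs up 6 mm.
- small_holder: The small fuse holder, to be left alone: a grey block 60 x 60 mm, 36 mm high, fixed, with its own white carrier of the same form but smaller (disc 36 mm in diameter, grip bar 32 x 10 mm, top 67 mm above the bench). Origin: centre of its underside.
- tray: A shallow open aluminium tray 110 x 110 mm, walls 4 mm thick and 18 mm high, fixed to the bench. Origin: centre of its underside; its inner floor lies 4 mm above that.
There are look-alikes about, which are no part of the job. Leave any green or yellow look-alike of the carrier alone.

How it is judged:
On the way, in this order (a step that is already met when the one before it is completed fails the run):
1. the large carrier is pushed down in its holder by at least 4.5 mm (z of carrier in the frame of holder below 0.0175 m and horizontal distance between carrier and holder below 0.01 m), for 0.1 s.
2. the large carrier is drawn up clear of its holder (z of carrier in the frame of holder above 0.04 m), for 0.05 s.
At the end, for the whole second after the job is handed in: The large carrier stands at rest on the tray's floor, its foot within 42 mm of the tray's centre along both sides of the tray and no more than 5 mm above the floor, upright within 10 degrees (x of carrier in the frame of tray between -0.042 and 0.042 m and y of carrier in the frame of tray between -0.042 and 0.042 m and z of carrier in the frame of tray below 0.009 m and angle between carrier's own z axis and vertical below 0.17 rad and linear speed of carrier below 0.02 m/s); the robot touches nothing.
It fails at once if the small fuse holder is touched (more than 2 N) (contact force between small_holder and the fingers above 2 N or contact force between small_holder and the arm above 2 N or contact force between small_holder and carrier above 2 N).
It also fails if it takes over 48 s, if anything falls off the work surface, if the arm or the gripper's body presses on something with over 40 N, if the wrist force passes 120 N, or if a joint passes its speed limit or range.

## Working session

There is one attempt and no reset: what is moved stays moved. The work goes in short steps, each a Python script; the robot and the scene stay as the last script left them, time stands still between calls to the robot, and variables do not carry over. Pictures are saved under pics/ and viewed, about 8 in all and at most 12, crops included, and the job is handed in when it is done.

```bash
mkdir -p pics
python3 - <<'E'
from station import *
import cv2
for n in("top","side"):
    im=read_camera(n); cv2.imwrite(f"pics/{n}0.png",im[:,:,::-1]); i=camera_info(n); print(n,i)
print(get_time(),get_tcp_pos(),get_ee_rot(),get_ft_force())
E
```

```text
top {'intrinsics': array([[414.1372114 ,   0.        , 281.16087379],
       [  0.        , 414.1372114 , 209.85799996],
       [  0.        ,   0.        ,   1.        ]]), 'T': array([[ 0.00142614,  0.99457649, -0.10399791,  0.45346768],
       [-0.99997745,  0.00210079,  0.00637793, -0.00706408],
       [ 0.00656181,  0.10398647,  0.99455707,  0.8954341 ],
       [ 0.        ,  0.        ,  0.        ,  1.        ]])}
side {'intrinsics': array([[408.75539794,   0.        , 277.64976657],
       [  0.        , 408.75539794, 209.23850735],
       [  0.        ,   0.        ,   1.        ]]), 'T': array([[ 0.90799255,  0.31427533, -0.27709301,  0.29791462],
       [-0.41887251,  0.69629915, -0.5828493 , -0.50805035],
       [ 0.00976447,  0.64528947,  0.76387574,  0.71171102],
       [ 0.        ,  0.        ,  0.        ,  1.        ]])}
0.1 [0.14284229 0.6079492  0.22199295] [ 4.28953092e-04  7.83828225e-01  6.20977323e-01 -5.43110667e-04] [0.5742559  0.55861794 0.18980999]
```

View pics/top0.png

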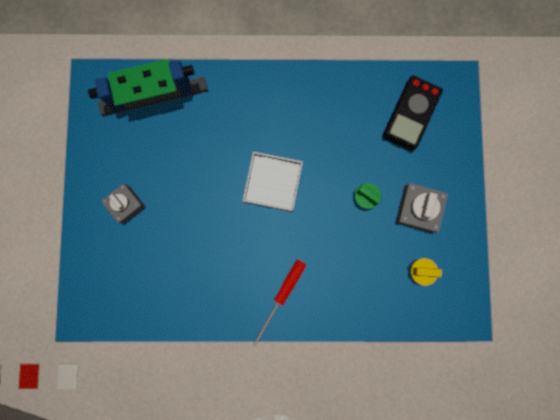

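View pics/side0.png

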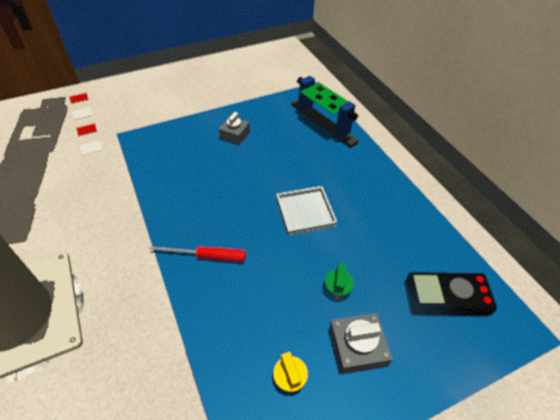

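The top view shows the large holder at about (423,208), with green at (368,196) and yellow at (425,272). The tray is at (273,181) and the small holder is far off at (123,204). Next I measure.

```bash
cat > h.py <<'E'
import numpy as np, cv2
from station import *
def ray(n,uv,z):
    i=camera_info(n);K,T=i["intrinsics"],i["T"]
    d=np.linalg.inv(K)@[uv[0],uv[1],1];d=T[:3,:3]@[d[0],-d[1],-d[2]]
    return T[:3,3]+d*(z-T[2,3])/d[2]
def pix(n,p):
    i=camera_info(n);K,T=i["intrinsics"],i["T"]
    c=T[:3,:3].T@(np.array(p)-T[:3,3]);q=K@[c[0],-c[1],-c[2]];return q[:2]/q[2]
E
python3 - <<'E'
from h import *
t=cv2.imread("pics/top0.png");s=cv2.imread("pics/side0.png")
def blob(n,im,x0,x1,y0,y1,cond,z,name):
    m=np.zeros(im.shape[:2],np.uint8);m[y0:y1,x0:x1]=cond(im[y0:y1,x0:x1].astype(int))*255
    c=max(cv2.findContours(m,cv2.RETR_EXTERNAL,cv2.CHAIN_APPROX_NONE)[0],key=cv2.contourArea)
    h=cv2.convexHull(c);r=cv2.minAreaRect(h)
    P=np.array([ray(n,p,z)[:2] for p in cv2.boxPoints(r)])
    e=P[1]-P[0];f=P[2]-P[1]
    print(n,name,"px",np.round(r[0],1),"world",P.mean(0).round(4),"sides",np.linalg.norm(e).round(4),np.linalg.norm(f).round(4),"ang",np.degrees(np.arctan2(e[1],e[0])).round(1))
nb=lambda a:(a[...,0]-a[...,2]<40)           # not blue mat
white=lambda a:a.min(-1)>140
blob("top",t,390,455,178,238,nb,.036,"holder")
blob("top",t,400,450,180,235,white,.052,"disc")
blob("top",t,235,310,145,218,nb,.018,"tray")
blob("side",s,270,340,182,240,nb,.018,"tray")
blob("side",s,335,388,315,358,white,.052,"disc")
blob("top",t,95,150,180,225,nb,.036,"small")
a=cv2.resize(t[175:245,385:460],None,fx=7,fy=7,interpolation=cv2.INTER_CUBIC)[:,:525]
b=cv2.resize(s[308:378,322:397],None,fx=7,fy=7,interpolation=cv2.INTER_CUBIC)
cv2.imwrite("pics/c.png",cv2.resize(np.hstack([a,b]),(800,373)))
E
```

```text
top holder px [421.6 208.1] world [ 0.548  -0.3064] sides 0.0905 0.0937 ang -16.4
top disc px [433.4 206. ] world [ 0.5505 -0.3253] sides 0.0522 0.026 ang -15.1
top tray px [272.3 181.3] world [0.6072 0.0063] sides 0.1134 0.1127 ang -10.6
side tray px [306.4 209.5] world [ 0.6091 -0.0033] sides 0.1294 0.1254 ang -9.7
side disc px [362.5 326.1] world [ 0.56  -0.301] sides 0.0609 0.0281 ang -15.4
top small px [122.9 203.9] world [0.5554 0.3173] sides 0.0645 0.0699 ang -50.4
```

View pics/c.png

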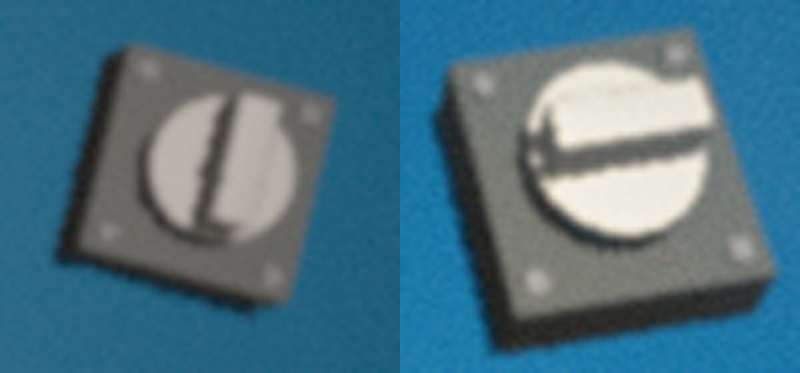

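The crops show the bar along the holder's near-vertical axis in the top view. The four screws, disc outline and bar edges are all clear, so I compute poses from these.

Run:
```python
from h import *
k=16/3
T=lambda p:(385+p[0]/k-.4,175+p[1]/k-.4)
S=lambda p:(322+(p[0]-400)/k-.4,308+p[1]/k-.4)
R=lambda n,f,ps,z:np.array([ray(n,f(p),z)[:2] for p in ps])
for nm,n,f,ps,z in [("screws","top",T,[(150,68),(311,115),(273,275),(110,232)],.036),("corners","top",T,[(128,45),(335,98),(285,303),(77,250)],.036),
 ("screws","side",S,[(485,82),(678,52),(742,248),(540,282)],.036),("corners","side",S,[(450,65),(692,30),(775,275),(515,320)],.036),
 ("bar","top",T,[(238,95),(283,100),(250,222),(211,220)],.078),("bar","side",S,[(553,103),(708,80),(713,126),(560,148)],.078)]:
    P=R(n,f,ps,z);e=np.roll(P,-1,0)-P
    print(nm,n,P.mean(0).round(4),np.linalg.norm(e,axis=1).round(4),np.degrees(np.arctan2(e[:,1],e[:,0])).round(1))
print("disc",R("top",T,[(222,168)],.052),R("side",S,[(617,150)],.052))
print(np.degrees(np.arctan2(-.3,.55)))
```

```text
screws top [ 0.5502 -0.3119] [0.0656 0.0654 0.0655 0.0673] [-106.4  164.6   75.2  -15.3]
corners top [ 0.5497 -0.31  ] [0.0837 0.084  0.0833 0.0842] [-104.5  164.2   75.7  -15.5]
screws side [ 0.5523 -0.3137] [0.0662 0.0664 0.0654 0.0665] [ -15.3 -106.   164.8   74.6]
corners side [ 0.5505 -0.3145] [0.0832 0.083  0.0835 0.0841] [ -15.9 -105.7  164.9   74.1]
bar top [ 0.5505 -0.3101] [0.0169 0.048  0.0145 0.0485] [-96.3 163.   87.2 -14. ]
bar side [ 0.5512 -0.3155] [0.0495 0.0149 0.0481 0.0143] [ -15.8 -118.1  163.8   67.1]
disc [[ 0.55005532 -0.31049439]] [[ 0.55029984 -0.31549444]]
-28.610459665965216
```

Both views agree within about 2.5 mm from their mean: carrier at (0.551, -0.3125), with the bar at -15.5°. I approach with the jaws across the bar (tool yaw -105.5°, turning to -45.5°) and feel for the disc.

```bash
cat >> h.py <<'E'
def q(yaw):
    a=np.radians(yaw)/2; return np.array([0,np.cos(a),np.sin(a),0])
def st(m=""): print(m,round(get_time(),2),get_tcp_pos().round(4),get_ft_force().round(1),get_ft_torque().round(2),round(get_grip_width()*88,1),get_joint_pos().round(2))
E
python3 - <<'E'
from h import *
C=[.551,-.3125]
for y,p in((-105.5,.2),(-105.5,.05),(-45.5,.045)):
    print(inverse_kinematics([*C,p],q(y)))
move_pose([*C,.2],q(-105.5)); st("above")
command_gripper(.42); movel([*C,.09]); st("low")
print(movel([*C,.049],v=.03,until_force=3)); st("touch")
cv2.imwrite("pics/t1.png",cv2.resize(read_camera("side")[260:400,270:450,::-1],None,fx=4,fy=4))
E
```

```text
[-5.34702423e-01  4.60500172e-01  1.62769592e+00 -4.44089210e-16
  1.05339656e+00  1.30661994e+00]
[-5.34702423e-01  6.59902636e-01  1.69614394e+00 -4.44089210e-16
  7.85546081e-01  1.30661994e+00]
[-5.34702423e-01  6.67416030e-01  1.69698684e+00 -4.44089210e-16
  7.77189785e-01  2.59422387e-01]
above 3.61 [ 0.5513 -0.3119  0.2   ] [-0.2  0.3  0.2] [-0.04  0.18  0.02] 87.6 [-0.53  0.46  1.63  0.    1.05  1.31]
low 5.41 [ 0.5516 -0.3129  0.0907] [-0.2 -0.   0.1] [0.01 0.16 0.  ] 37.0 [-0.53  0.6   1.69 -0.    0.85  1.31]
True
touch 6.58 [ 0.5509 -0.3124  0.0513] [-0.1  0.7  5.5] [-0.01  0.22  0.03] 37.2 [-0.53  0.66  1.7  -0.    0.79  1.31]
```

View pics/t1.png

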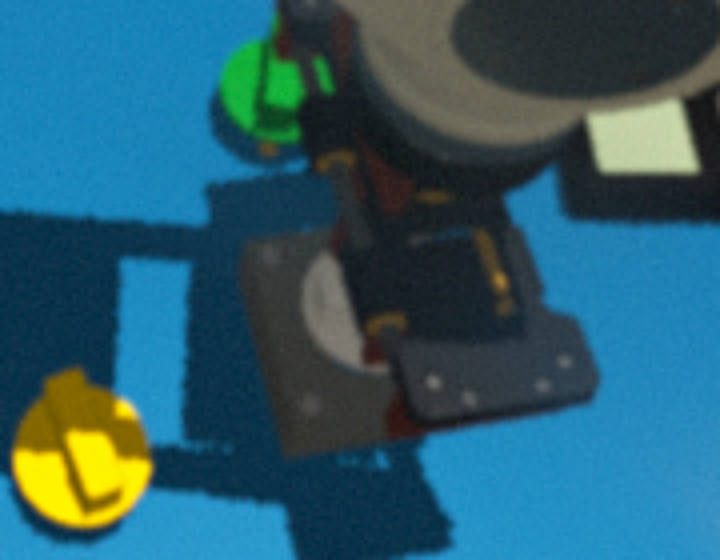

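The fingertip rests on the disc (crop (375,345)), and contact at z=0.0513 matches the expected 0.052. Now I grip, press and turn.

Run:
```python
from h import *
p=get_tcp_pos();C=[.551,-.3125]
command_gripper(0); st("grip")
movel([*C,.0438],v=.03); wait(.3); st("press")
for y in (-85.5,-65.5,-45.5): movel([*C,.0438],frame=q(y),v=.05); st(y)
print(get_ee_rot()); wait(.2); st()
```

```text
grip 7.08 [ 0.5506 -0.3124  0.051 ] [ 0.5 -2.2  5.2] [-0.43  0.18 -0.05] 15.8 [-0.53  0.66  1.7  -0.    0.79  1.31]
press 7.77 [ 0.5507 -0.3124  0.0441] [-1.1 -0.9  8.5] [-0.18  0.59 -0.01] 15.9 [-0.53  0.67  1.7  -0.    0.78  1.31]
-85.5 8.27 [ 0.5512 -0.3124  0.0442] [-1.1 -0.8  9.1] [-0.1   0.29 -0.04] 15.8 [-0.53  0.67  1.7   0.    0.78  0.96]
-65.5 8.77 [ 0.5513 -0.3123  0.0442] [ 0.  -0.8  7.3] [-0.03  0.18  0.06] 15.9 [-0.53  0.67  1.7   0.    0.78  0.61]
-45.5 9.27 [ 0.5514 -0.3123  0.0443] [-0.3 -0.2  7.6] [0.03 0.1  0.06] 15.5 [-0.53  0.67  1.7   0.    0.78  0.26]
[-1.52865271e-04  9.22238142e-01 -3.86622187e-01  2.65339153e-04]
 9.47 [ 0.5514 -0.3124  0.0443] [-0.1 -0.   7.8] [0.01 0.07 0.06] 16.2 [-0.53  0.67  1.7   0.    0.78  0.26]
```

Run:
```python
from h import *
C=[.551,-.3125]
movel([*C,.085],v=.05); st("up"); movel([*C,.2],v=.12); st("high")
move_pose([.606,.003,.2],q(-10)); wait(.3); st("over tray")
for n in("top","side"):
    cv2.imwrite(f"pics/{n}2.png",read_camera(n)[:,:,::-1])
a=cv2.imread("pics/side2.png")[90:390,180:480];b=cv2.imread("pics/top2.png")[60:360,180:480]
cv2.imwrite("pics/m2.png",cv2.resize(np.hstack([b,a]),(800,400)))
```

```text
up 10.44 [ 0.5507 -0.3123  0.0846] [-0.7 -0.2 -2.3] [-0.08  0.11 -0.03] 15.7 [-0.53  0.61  1.69  0.    0.85  0.26]
high 11.55 [ 0.5505 -0.3122  0.1991] [-0.8  0.4 -1.9] [-0.02  0.16 -0.01] 15.9 [-0.53  0.46  1.63 -0.    1.05  0.26]
over tray 13.07 [0.606  0.0021 0.2   ] [-0.8 -0.9 -2.2] [-0.07  0.01  0.06] 15.9 [-0.02  0.42  1.69 -0.    1.03  0.16]
```

View pics/m2.png

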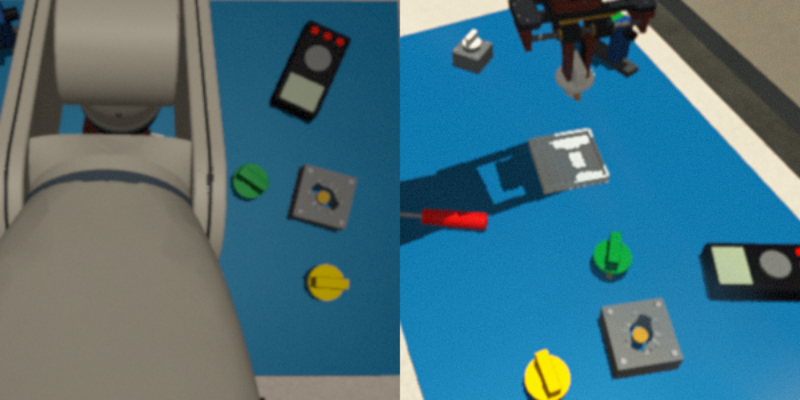

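The holder is empty, and the carrier hangs upright in the jaws at about (575,75). The readings show the load. Now I lower it to contact.

Run:
```python
from h import *
C=[.606,.003]
movel([*C,.055],v=.12); wait(.2); st("low")
print(movel([*C,.029],v=.03,until_force=4)); st("touch")
p=get_tcp_pos()
command_gripper(.4); wait(.2); st("open")
movel([p[0],p[1],.2],v=.1); 
move_pose([.45,.2,.3],q(-10)); wait(.2); st("away")
t=read_camera("top");s=read_camera("side")
cv2.imwrite("pics/m3.png",np.hstack([cv2.resize(i[:,:,::-1],None,fx=4,fy=4) for i in (t[140:225,225:320],s[165:250,260:355])]))
```

```text
low 14.72 [0.6064 0.003  0.0557] [ 0.5 -0.3 -2.3] [-0.07  0.04  0.  ] 15.9 [-0.01  0.62  1.76  0.    0.76  0.16]
True
touch 15.39 [0.6056 0.0031 0.0343] [-1.6  0.3  5.6] [-0.08  0.18 -0.01] 15.6 [-0.01  0.66  1.76  0.    0.72  0.16]
open 16.11 [0.6059 0.003  0.0344] [-0.5 -0.   4.9] [-0.1   0.14  0.  ] 35.2 [-0.01  0.66  1.76  0.    0.72  0.16]
away 19.17 [0.4505 0.1992 0.2993] [-0.3  0.6 -0.7] [-0.04  0.09  0.  ] 35.3 [ 0.39  0.14  1.84 -0.    1.17  0.57]
```

View pics/m3.png

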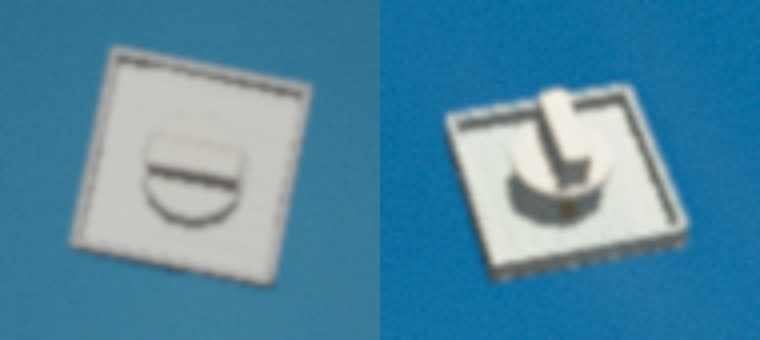

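The carrier stands upright near the tray's centre: in the top crop the disc is at (193,168) and the tray at (190,166). The arm is clear, so I hand in.

Run:
```python
from h import *
job_done(); st()
```

```text
the job is handed in; nothing more can be done
the job is handed in; nothing more can be done
```

The large fuse carrier is out of its holder and standing upright near the middle of the tray. I handed the job in about 19 s into the 48 s limit; no verdict is reported.

- **Push and turn:** I felt for the disc and met it at z = 51.3 mm (52 expected), then gripped the bar at 15.8 mm (16 nominal). I pressed to a tool height of 44.1 mm, about 7–8 mm of push at 7–9 N, and turned 60° anticlockwise with it held down.
- **Lift:** I drew it straight up. A picture showed the holder empty and the carrier in the jaws.
- **Placing:** The foot met the tray floor with the tool at 34.3 mm (34 expected). The last pictures show it upright within a few millimetres of the tray's centre, by eye, with the arm well clear.
- **Small holder and look-alikes:** None of my moves went near the small holder or the green and yellow look-alikes.

No check failed. The two cameras disagreed by about 5 mm in y on the carrier and 10 mm on the tray. I used roughly the mean of the two views, and the grasp and placing worked.

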